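# Unclamp the sanded spoon and lay it in the rack

### The arm

A 6-joint arm with a two-finger parallel gripper is mounted at the origin on the work surface; the furniture and walls round the work are solid. World frame = base frame: x ahead of the robot, y to its left, z up, the work surface at z = 0. Lengths are in m, angles in degrees, forces in N, time in s.
With the tool pointing down it reaches from about 0.4 to 0.825 m from the base axis. Payload 7 kg.
Tool frame: the origin (TCP) lies midway between the tips of the shut fingers; the grasp point (between the pads) lies 19 mm behind it (r.grip_point_offset is the z of the grasp point in the tool frame, in m); z points along the fingers, y is the line along which they close (so a half turn about z gives the same grasp; the last joint's range is limited). The gripper opens to 88 mm and grips with 3 to 60 N. Pads are 19 mm wide; open, the fingers measure 130 mm over their backs; the gripper's body (78 mm by 193 mm) begins 47 mm behind the grasp point.
Start: joints at [-56.373, 20.546, 0.682, 0, -70.136, -16.507], TCP at [0.199, -0.645, 0.227] pointing down, gripper open.
Joint ranges: [-176.03, 176.03], [-82.01, 121.73], [-58.28, 71.71], [-173.87, 95.51], [-174.79, -0.11], [-173.66, 173.66]. Speed limits (degrees/s): [136.94, 136.94, 172.46, 180, 180, 180].

### API

Orientations are given as [roll, pitch, yaw] about the fixed x, y, z axes, in that order (R = Rz(yaw) Ry(pitch) Rx(roll)).
In Python, from plant import r, viewer, recognise, outline_of, pinpoint gives the robot as it stands.
- The arm moves only by the tool move_arm, never from a script. Its argument "targets" is a list of rows, each a list of 2 entries, a list of its own where there are three numbers: the shift along the tool's x, y, z in cm, then the turn, a rotation vector about the tool's x, y, z in rad. A call has 1 to 5 rows; each row is the pose to reach, as a shift and turn from the pose commanded when the call began, along the tool's axes at that moment; what a row does not reach only later rows make up. A row lasts 1/8 s, in which the tool goes at most 62.5 mm and 10.7 degrees, less where a joint would pass 70% of its speed; a pose out of reach is approached as far as the arm can. A call with a gripper value outside its range is refused whole. "jaw" is the finger opening in cm, from 0 to 8.76, set as the call begins (left out, the last holds). The fingers move at their own pace and stop on an object; "squeeze" is the grip in N (left out, the last holds). Time passes only in rows, so rows that repeat a pose let the fingers close. It gives the time, the measured TCP pose, the force, the opening and the grip force at its end, in the units of the state.
- r.get_state(): the state, without advancing time (a new reading comes with each control period).
- viewer.capture(name): name is "scene" or "top" or "wrist"; returns a dict with "image" (400x640x3 uint8, blue, green, red), "intrinsics" (3x3 intrinsics, pixels), "camera_from_world" (4x4, takes a point from world to camera coordinates). Camera axes: x right, y up, looking along -z (the intrinsics and any distortion apply to the point x, -y, -z); pixel columns grow to the right and rows downward; lengths in m; the calibration is good to about 2 mm. A picture is of the moment at which its call begins. There is no depth.
- r.close_job(): hands the job in; it is judged then, once.
Trained networks look in the newest picture that a camera, given by its name, has taken for a name from the list of things; names that differ only in an ending like _2 or _b are one class to them, and where a whole thing is asked for, a point or a joint stands for the part that bears it (a point fixed in the world has none). Each returns a list of dicts, best first, with "score" (0 to 1); they miss things now and then, are a little off and sometimes report something else, mostly with a low value. They report only what shows in the picture. A call takes as long as a camera call.
- recognise(label, camera): "box" ([left, top, right, bottom] in pixels, round what is visible of it).
- outline_of(label, camera): "mask" (400x640 bool, what is visible of it) and "box" ([left, top, right, bottom] in pixels, round what is visible of it).
- pinpoint(label, camera): "location" ([row, column] in pixels: a listed point, or the origin of a listed thing).
The state is a dict: "time_s": time; "joints": joint angles; "qd": joint speeds; "joint_torque": joint torques, N m; "tcp_pos": TCP position; "eef_rot": TCP orientation; "contact_force": force on the tool from outside, world axes, zero at the start; "moment": the same for the moment, N m; "gripper_width": finger opening in m; "gripper_force": force on a finger pad.
Only numpy, scipy, OpenCV 4.12 (cv2) and the standard library are available. Lean on these libraries where they do the work, as an engineer would, in place of code of your own. Each camera call takes 0.05 s, during which the arm holds its last target. There are 200 camera calls.

### The job

The wooden spoon in the sanding jig is finished: flip the handle of the toggle clamp right over, so that its arm stands up, and leave the clamp open for the next spoon. Only then lift the spoon out of the jig and lay it in the free place of the spoon rack, lying like the two spoons there (bowl on the cork, stem down in its notch); let go only once it rests there. Do not shift the other two spoons, the sanding block or the roll of tape.

Things in the scene. Friction and masses are not known exactly. Their poses are not given: they have to be found in the camera images.
- jig: Fixed sanding jig: plywood board 296 x 95 x 18 mm. Origin at table height under the middle of its spoon; x runs along the spoon from bowl to stem end and on to the clamp (board from x -96 to +200 mm), z up. The bowl lies on cork between four 8 mm dowels (x -64 and -40, y +-26.5, tops 44 mm up); the stem lies in a saddle at x 42 to 68 mm, cheeks 43 mm high. A toggle clamp stands at x 100 to 185.
- clamp_handle (a joint): Angle of the toggle clamp's handle: 0 = locked, handle upright; it grows as the handle is pushed over towards the jig's +x, away from the spoon, to 1.48 rad = fully open against its stop, handle nearly flat. Up to dead centre at 0.15 rad it springs back, against some 3 N at the grip; then it snaps on to about 0.5 and moves easily, staying about where it is left; over 0.9 rad counts as open.
- handle_pivot (a point): Axis of the handle, fixed on the jig: x 164, y 0, z 61 mm in the jig's frame; the axis is parallel to the jig's y. The handle turns about it in the jig's x-z plane.
- handle_grip (a point): Point on the handle's axis, in its black plastic grip, 85 mm from handle_pivot. The grip is round, 20 mm thick, and reaches from 44 to 116 mm from the pivot; when locked it stands upright, its top 177 mm above the table.
- bar_pivot (a point): Axis of the clamp's arm, fixed on the jig: x 110, y 0, z 66 mm in its frame. The arm, 22 mm wide and 64 mm long, points to the jig's -x when locked and presses a rubber-tipped spindle on the stem at x 55 mm. As the handle goes over, the arm rises until it stands nearly upright over this axis (top 135 mm above the table), clear of the spoon.
- spoon_mid (a point): Middle of the finished wooden spoon, on the stem's axis, 12 mm above the bowl's underside. Spoon 163 mm long, about 30 g; its +y points to the end of the round stem (81 mm away; 10.5 mm thick here, 12 at the end), -y to the egg-shaped bowl (42 mm wide, 24 thick, from 24 to 81 mm away). In the jig it lies 40 mm above the table, the spoon's +y along the jig's +x.
- spoon_bowl (a point): Centre of that spoon's bowl, 52 mm from spoon_mid.
- rack: Fixed spoon rack: wooden frame 180 x 204 mm, origin at table height, z up. Three places at y -70, 0 and +70 mm for spoons along x, stem to +x; two hold spoons. Bowls lie on cork (x -79 to -29, top 28 mm up), with 8 mm dowels between places (x -52, y +-35, tops 48 mm up); stems in 20 mm wide notches in a rail at x 34 to 52 (notch floor 34, rail top 50 mm up). In between it is open to the table.
- free_place (a point): Where the middle of the spoon (spoon_mid) belongs in the free place, 40 mm above the table. Its axes are the rack's: the stem points to +x, the bowl to -x.
- free_bowl (a point): Where the centre of the bowl (spoon_bowl) belongs in the free place, 52 mm from free_place towards -x.
- spoon_b: A spoon already in the rack, same size; origin under its middle. To be left alone.
- spoon_c: The other spoon already in the rack, likewise.
- sanding: Cork sanding block lying loose, 56 x 85 x 24 mm, origin in its underside.
- tape: Roll of masking tape lying loose, 75 mm across, 19 mm high, origin in its underside.

How it is judged (in metres and radians):
On the way, in this order (a step that is already met when the one before it is completed fails the run):
1. the clamp is flipped open while the spoon still lies in the jig (value of joint clamp_handle above 0.9 rad and distance of spoon_mid from where it was at the start of the episode below 0.02 m), for 0.2 s.
2. the spoon is lifted clear of the jig (z of spoon_mid in the frame of jig above 0.065 m), for 0.1 s.
3. the spoon is brought down into the free place while still held (middle and bowl within 20 mm of where they belong) (distance between spoon_mid and free_place below 0.02 m and distance between spoon_bowl and free_bowl below 0.02 m and z of spoon_mid in the frame of free_place below 0.01 m and contact force between the fingers and spoon above 0.2 N), for 0.05 s.
At the end, for the whole second after the job is handed in: The finished spoon lies at rest in the free place of the rack: its middle within 16 mm and its bowl within 20 mm of where they belong, level to 0.1 rad and not more than 6 mm too high, so the stem is down in its notch; the clamp's handle stands at more than 0.9 rad (distance between spoon_mid and free_place below 0.016 m and distance between spoon_bowl and free_bowl below 0.02 m and z of spoon_mid in the frame of free_place below 0.006 m and angle between spoon_mid's own y axis and vertical between 1.47 and 1.67 rad and linear speed of spoon below 0.02 m/s and value of joint clamp_handle above 0.9 rad); the robot touches nothing.
It fails at once if the spoon is dragged from under the closed clamp, or the clamp is shut again (distance of spoon_mid from where it was at the start of the episode above 0.02 m and value of joint clamp_handle below 0.5 rad).
It fails at once if a spoon already in the rack is shifted by more than 10 mm (distance of any of spoon_b, spoon_c from where it was at the start of the episode above 0.01 m).
It fails at once if the sanding block or the roll of tape is shifted by more than 20 mm (distance of any of sanding, tape from where it was at the start of the episode above 0.02 m).
It also fails if it takes over 45 s, if anything falls off the work surface, if the arm or the gripper's body presses on something with over 40 N, if the wrist force passes 120 N, or if a joint passes its speed limit or range.

## Working session

There is one attempt and no reset: what is moved stays moved. The work goes in short steps, Python scripts to look and compute and a tool call to move; the robot and the scene stay as the last step left them, time stands still between calls to the robot, and variables do not carry over. Pictures are saved under pics/ and viewed, at most 13 in all, crops included, and the job is handed in when it is done.

Besides the shell and the picture viewer there is one more tool, called after "Emit:" as name(argument=value, ...) on one line, values as JSON. move_arm: Moves the arm, as the interface text tells. Its arguments: {"type":"object","properties":{"targets":{"type":"array","items":{"type":"array"}},"jaw":{"type":"number"},"squeeze":{"type":"number"}},"required":["targets"]}

```bash
ls; mkdir -p pics
cat > h.py <<'E'
import numpy as np, cv2
from scipy.spatial.transform import Rotation as R
from plant import r, viewer, recognise, outline_of, pinpoint
def cap(n):
    c=viewer.capture(n); return c
def ray(c,rc):
    K=np.array(c["intrinsics"]);T=np.array(c["camera_from_world"])
    u,v=rc[1],rc[0]
    d=np.linalg.inv(K)@[u,v,1]; d=np.array([d[0],-d[1],-d[2]])
    Rm=T[:3,:3]; o=-Rm.T@T[:3,3]; return o,Rm.T@d
def onz(c,rc,z):
    o,d=ray(c,rc); return o+d*(z-o[2])/d[2]
def proj(c,p):
    K=np.array(c["intrinsics"]);T=np.array(c["camera_from_world"])
    q=T[:3,:3]@p+T[:3,3]; q=K@[q[0],-q[1],-q[2]]; return q[:2]/q[2]
def tool():
    s=r.get_state(); return np.array(s["tcp_pos"]),R.from_euler("xyz",s["eef_rot"],degrees=True)
E
python3 - <<'E'
from h import *
Z=dict(jig=0,handle_pivot=.061,handle_grip=.146,bar_pivot=.066,spoon_mid=.04,spoon_bowl=.04,rack=0,free_place=.04,free_bowl=.04,spoon_b=.03,sanding=0,tape=0)
ims=[]
for n in("scene","top"):
    c=cap(n); cv2.imwrite(f"pics/{n}0.png",c["image"])
    print(n,np.round(ray(c,(200,320)),3).tolist())
    for k,z in Z.items():
        for d in pinpoint(k,n)[:3]:
            if d["score"]>.2: print(k,round(d["score"],2),np.round(d["location"],0),np.round(onz(c,d["location"],z),3))
print(r.get_state(), r.grip_point_offset)
E
```

```text
pics
scene [[-0.003, 0.903, 0.757], [0.448, -0.714, -0.538]]
jig 0.82 [228. 361.] [ 0.443 -0.031  0.   ]
handle_pivot 0.6 [201. 310.] [ 0.602 -0.003  0.061]
handle_pivot 0.45 [228. 362.] [0.404 0.043 0.061]
handle_grip 0.82 [180. 305.] [0.599 0.021 0.146]
bar_pivot 0.77 [206. 326.] [0.542 0.003 0.066]
spoon_mid 0.73 [218. 365.] [ 0.434 -0.032  0.04 ]
spoon_bowl 0.76 [220. 381.] [ 0.388 -0.043  0.04 ]
rack 0.74 [278. 298.] [0.486 0.241 0.   ]
free_bowl 0.46 [237. 263.] [0.634 0.187 0.04 ]
spoon_b 0.82 [288. 286.] [0.47  0.311 0.03 ]
spoon_b 0.76 [252. 310.] [0.494 0.17  0.03 ]
sanding 0.9 [206. 388.] [ 0.422 -0.177  0.   ]
tape 0.8 [240. 266.] [0.653 0.154 0.   ]
top [[0.37, 0.091, 1.063], [0.122, -0.003, -0.993]]
jig 0.81 [225. 370.] [ 0.436 -0.04   0.   ]
jig 0.32 [139. 296.] [0.662 0.15  0.   ]
handle_pivot 0.67 [155. 353.] [0.604 0.006 0.061]
handle_grip 0.56 [150. 353.] [0.595 0.014 0.146]
bar_pivot 0.89 [178. 361.] [ 0.546 -0.011  0.066]
spoon_mid 0.69 [224. 370.] [ 0.437 -0.036  0.04 ]
spoon_bowl 0.64 [246. 378.] [ 0.382 -0.054  0.04 ]
spoon_bowl 0.27 [203. 288.] [0.489 0.166 0
[... 270 characters left out ...]
   ]
{'time_s': 1.3, 'joints': array([-5.63734738e+01,  2.05472905e+01,  6.81600377e-01, -1.84249192e-03,
       -7.01345092e+01, -1.65070046e+01]), 'qd': array([-0.0456638 , -0.0420041 , -0.04588075,  0.07446193,  0.13585025,
       -0.03067226]), 'joint_torque': array([ 1.53971905e-04, -5.82372701e+01,  2.93307316e+01,  7.00327903e+00,
        1.23745005e-02, -8.61910308e-06]), 'tcp_pos': array([ 0.19868587, -0.64507421,  0.22654221]), 'eef_rot': array([ 1.79999316e+02,  1.60477313e-03, -1.62881105e+02]), 'contact_force': array([ 0.37925161, -0.5366874 ,  0.19356876]), 'moment': array([0.01128491, 0.03713616, 0.03346897]), 'gripper_force': 0.0, 'gripper_width': 0.08753400349945975} -0.0188
```

View pics/top0.png

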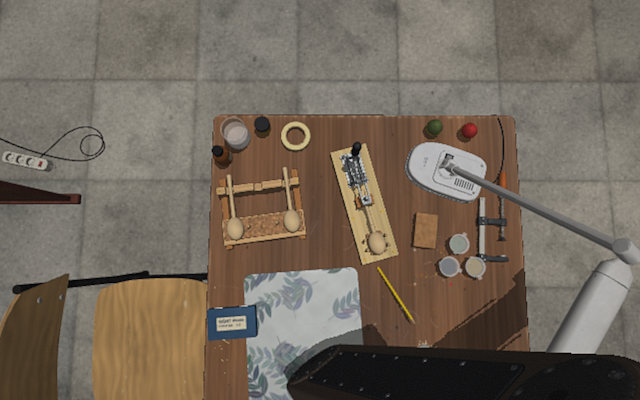

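View pics/scene0.png

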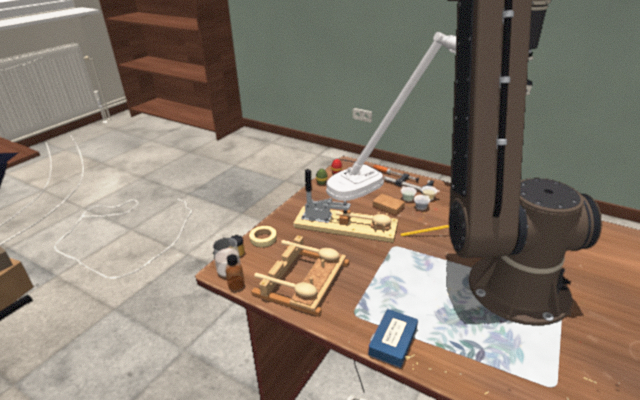

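The top view shows the jig (spoon bowl at 377,243; handle at 356,148), the rack with its middle place free (262,205), the tape (295,136) and the sanding block (425,230). The lamp's arm rises to the right, from (450,165) to (625,248), so I'll locate it before swinging past.

Run:
```python
from h import *
cs={n:cap(n) for n in("scene","top")}
def tri(a,b):
    o1,d1=ray(cs["scene"],a);o2,d2=ray(cs["top"],b)
    s=np.linalg.lstsq(np.c_[d1,-d2],o2-o1,rcond=None)[0]
    p,q=o1+s[0]*d1,o2+s[1]*d2; return np.round((p+q)/2,3),round(np.linalg.norm(p-q),3)
print("elbow",tri((40,440),(248,625)),"base",tri((172,358),(162,452)),"mid",tri((100,400),(205,540)))
o,d=ray(cs["top"],(248,625))
for z in(.2,.4,.5,.6,.7,.8): print(z,onz(cs["top"],(248,625),z).round(3),onz(cs["top"],(300,585),z).round(3),onz(cs["top"],(345,555),z).round(3))
i=cv2.resize(cs["scene"]["image"][0:260,280:600],None,fx=2.4,fy=2.3); cv2.imwrite("pics/a.png",i)
```

```text
elbow (array([ 0.373, -0.34 ,  0.476]), np.float64(0.004)) base (array([ 0.579, -0.245,  0.05 ]), np.float64(0.024)) mid (array([ 0.46 , -0.318,  0.297]), np.float64(0.01))
0.2 [ 0.377 -0.542  0.2  ] [ 0.272 -0.45   0.2  ] [ 0.184 -0.382  0.2  ]
0.4 [ 0.375 -0.395  0.4  ] [ 0.295 -0.325  0.4  ] [ 0.227 -0.272  0.4  ]
0.5 [ 0.374 -0.322  0.5  ] [ 0.306 -0.262  0.5  ] [ 0.249 -0.218  0.5  ]
0.6 [ 0.373 -0.249  0.6  ] [ 0.317 -0.199  0.6  ] [ 0.27  -0.163  0.6  ]
0.7 [ 0.373 -0.175  0.7  ] [ 0.329 -0.137  0.7  ] [ 0.292 -0.108  0.7  ]
0.8 [ 0.372 -0.102  0.8  ] [ 0.34  -0.074  0.8  ] [ 0.313 -0.053  0.8  ]
```

View pics/a.png

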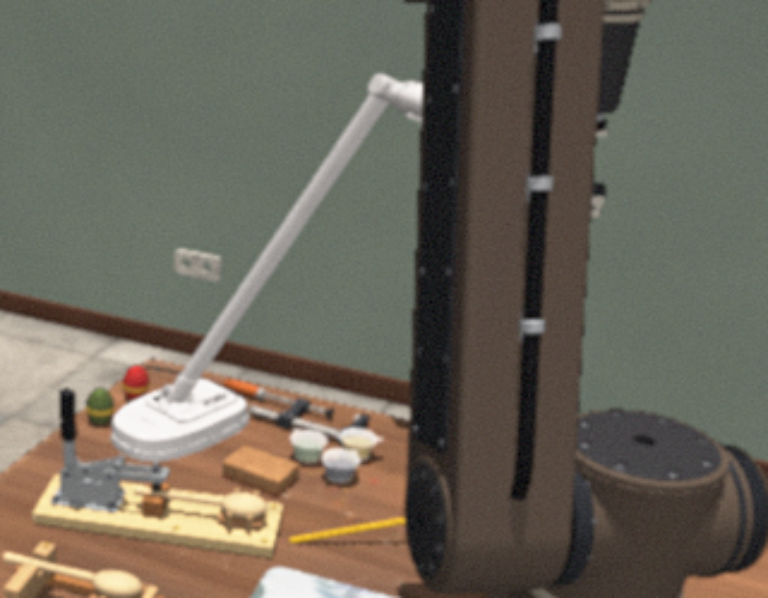

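The crop shows the lamp post running from its base (180,395) up to an elbow (380,85), which works out to about (0.37,-0.34,0.48). Its head extends towards the robot behind the arm, so it lies between the start pose and the work. I'll lift up first and look again.

Emit:
move_arm(targets=[[[0,0,-6],[0,0,0]],[[0,0,-12],[0,0,0]],[[0,0,-18],[0,0,0]],[[0,0,-24],[0,0,0]],[[0,0,-30],[0,0,0]]], jaw=0)

```text
time_s: 2.02
tcp_pos: [0.1983, -0.6446, 0.529]
eef_rot: [-179.9, 0.0, -162.9]
contact_force: [0.7, -2.2, 1.0]
gripper_width: 0.0434
gripper_force: 0.0
```

Run:
```python
from h import *
cs={n:cap(n) for n in("scene","top","wrist")}
cv2.imwrite("pics/b.png",np.vstack([np.hstack([cs["scene"]["image"][0:260,240:640],cs["top"]["image"][140:400,240:640]])]))
s=r.get_state();print(s["joints"].round(1),s["tcp_pos"],s["time_s"],s["eef_rot"])
print([a for a in dir(r) if a[0]!="_"])
T=cs["wrist"]["camera_from_world"];p,q=tool();o,d=ray(cs["wrist"],(200,320));print("cam in tool",q.inv().apply(o-p),q.inv().apply(d), "img right in tool",q.inv().apply(T[0,:3]))
```

```text
[-5.640e+01  1.980e+01  3.790e+01  1.000e-01 -1.077e+02 -1.650e+01] [ 0.1986024  -0.64566692  0.53077664] 2.175 [-1.79589352e+02  6.82068177e-02 -1.62902089e+02]
['Unreachable', 'close_job', 'get_state', 'grip_point_offset']
cam in tool [ 0.07578626 -0.00018544 -0.16250359] [-0.26295462  0.00413961  0.96492716] img right in tool [-5.37481133e-04  9.99984330e-01  5.57240895e-03]
```

View pics/b.png

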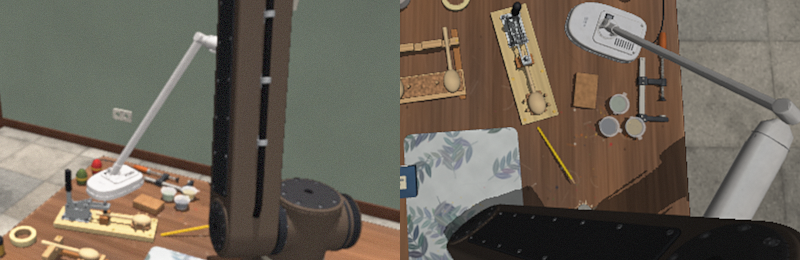

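The lamp's head (right half, 740,180) sits about 0.5 m high and points towards the base. I'll pass over it with the TCP at about 0.67 m and the arm pulled in.

Emit:
move_arm(targets=[[[0,3,-5],[0,0,0]],[[0,6,-10],[0,0,0]],[[0,9,-14],[0,0,0]],[[0,10,-15],[0,0,0]],[[0,10,-15],[0,0,0]]])

```text
time_s: 2.8
tcp_pos: [0.1693, -0.5492, 0.6768]
eef_rot: [-179.9, 0.0, -162.8]
contact_force: [0.0, -0.5, -1.7]
gripper_width: 0.0004
gripper_force: 0.0
```

Run:
```python
from h import *
s=r.get_state();print(s["joints"].round(1),s["tcp_pos"],s["time_s"],s["eef_rot"])
c=cap("wrist");c2=cap("top");cv2.imwrite("pics/c.png",np.hstack([c["image"],c2["image"]])[:,::1][::1] if 0 else cv2.resize(np.hstack([c["image"],c2["image"][:,240:]]),(800,307)))
```

```text
[ -53.4   16.5   53.6   -0.  -127.   -19.5] [ 0.16930099 -0.54920209  0.67681081] 2.8 [-1.79939036e+02  3.74189769e-02 -1.62849754e+02]
```

View pics/c.png

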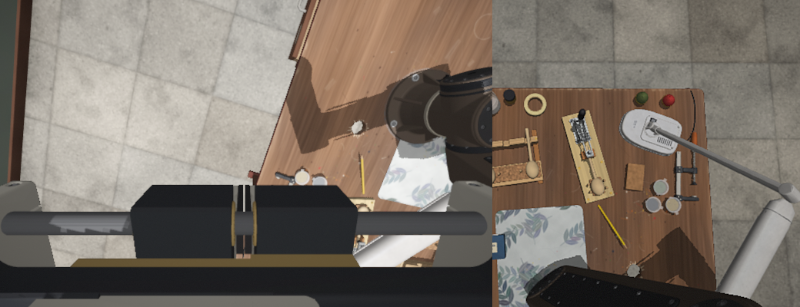

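Run:
```python
from h import *
c=cap("wrist");i=c["image"];cv2.imwrite("pics/d.png",cv2.resize(np.vstack([i[200:360,400:640]]),None,fx=3,fy=3))
for rc in((253,580),(340,470)):
  for z in(.3,.4,.45,.5): print(rc,onz(c,rc,z).round(3))
```

```text
(253, 580) [ 0.193 -0.061  0.3  ]
(253, 580) [ 0.176 -0.157  0.4  ]
(253, 580) [ 0.167 -0.205  0.45 ]
(253, 580) [ 0.158 -0.253  0.5  ]
(340, 470) [ 0.415 -0.17   0.3  ]
(340, 470) [ 0.355 -0.246  0.4  ]
(340, 470) [ 0.326 -0.284  0.45 ]
(340, 470) [ 0.296 -0.322  0.5  ]
```

View pics/d.png

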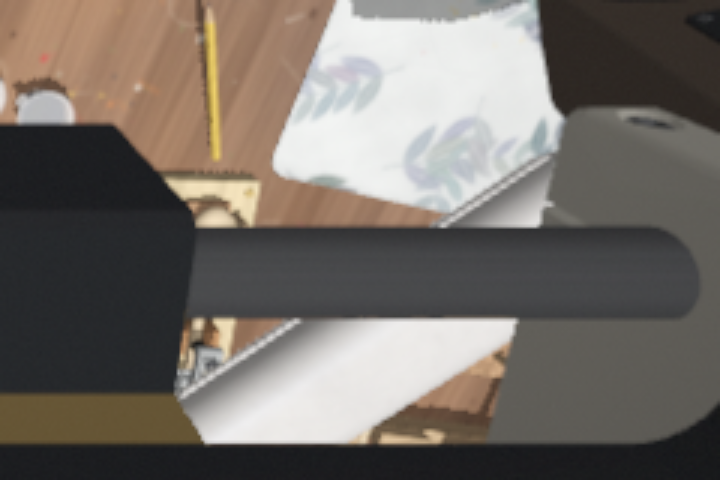

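The lamp head lies at about z 0.45–0.5 and reaches to roughly (0.17,-0.20), below the forearm. The sweep at 0.67 m clears it.

Emit:
move_arm(targets=[[[-4,3.5,0],[0,0,0]],[[-8,7,0],[0,0,0]],[[-12,10.5,0],[0,0,0]],[[-16,14,0],[0,0,0]],[[-20,17.5,0],[0,0,0]]])

```text
time_s: 3.58
tcp_pos: [0.3101, -0.3222, 0.6749]
eef_rot: [179.9, -0.1, -162.9]
contact_force: [1.4, -0.9, -0.3]
gripper_width: 0.0005
gripper_force: 0.0
```

Emit:
move_arm(targets=[[[-4,3.5,0],[0,0,0]],[[-8,7,0],[0,0,0]],[[-12,10.5,0],[0,0,0]],[[-16,14,0],[0,0,0]],[[-20,17.5,0],[0,0,0]]])

```text
time_s: 4.2
tcp_pos: [0.4497, -0.0954, 0.6751]
eef_rot: [180.0, -0.2, -162.9]
contact_force: [0.2, -0.4, 0.3]
gripper_width: 0.0003
gripper_force: 0.0
```

Run:
```python
from h import *
s=r.get_state();print(s["joints"].round(1),s["tcp_pos"],s["time_s"],s["eef_rot"],s["contact_force"].round(1))
```

```text
[  12.7    2.9   36.1   -0.  -123.3  -85.5] [ 0.44972773 -0.09544055  0.6751104 ] 4.2 [ 1.79973454e+02 -1.50195937e-01 -1.62863102e+02] [ 0.2 -0.4  0.3]
```

Emit:
move_arm(targets=[[[-1,1,6],[0,0,0]],[[-1,3,12],[0,0,0]],[[-1,3,18],[0,0,-0.06]],[[-1,3,24],[0,0,-0.06]],[[-1,3,26],[0,0,-0.06]]])

```text
time_s: 4.82
tcp_pos: [0.4472, -0.0657, 0.4109]
eef_rot: [179.9, -0.5, -159.4]
contact_force: [0.3, 0.9, 1.2]
gripper_width: 0.0003
gripper_force: 0.0
```

```bash
cat > m.py <<'E'
from h import *
Z=dict(handle_pivot=.061,handle_grip=.146,bar_pivot=.066,spoon_mid=.04,spoon_bowl=.04,rack=0,free_place=.04,free_bowl=.04,spoon_b=.03,spoon_c=.03,sanding=0,tape=0)
def meas(n,keys=Z,zs={}):
    c=cap(n)
    for k in keys:
        for d in pinpoint(k,n)[:2]:
            if d["score"]>.3: print(n,k,round(d["score"],2),np.round(d["location"],0),np.round(onz(c,d["location"],zs.get(k,Z[k])),3))
    return c
E
python3 - <<'E'
from m import *
c=meas("wrist"); cv2.imwrite("pics/e.png",c["image"])
s=r.get_state();print(s["tcp_pos"],s["eef_rot"],s["time_s"])
E
```

```text
wrist handle_pivot 0.98 [265. 323.] [0.606 0.004 0.061]
wrist handle_pivot 0.38 [234. 330.] [ 0.551 -0.004  0.061]
wrist bar_pivot 0.75 [236. 328.] [ 0.553 -0.007  0.066]
wrist bar_pivot 0.49 [237. 431.] [0.496 0.151 0.066]
wrist spoon_mid 0.62 [166. 331.] [ 0.448 -0.042  0.04 ]
wrist spoon_bowl 0.81 [131. 339.] [ 0.393 -0.05   0.04 ]
wrist rack 0.72 [159. 334.] [ 0.441 -0.037  0.   ]
wrist rack 0.6 [240. 463.] [0.495 0.239 0.   ]
wrist spoon_b 0.83 [248. 508.] [0.476 0.304 0.03 ]
wrist spoon_b 0.67 [237. 429.] [0.505 0.165 0.03 ]
wrist spoon_c 0.83 [248. 508.] [0.476 0.304 0.03 ]
wrist spoon_c 0.67 [237. 429.] [0.505 0.165 0.03 ]
wrist sanding 0.78 [117. 259.] [ 0.419 -0.18   0.   ]
[ 0.44929429 -0.06564078  0.41681656] [-1.79999198e+02  2.53474898e-02 -1.59444013e+02] 5.475
```

View pics/e.png

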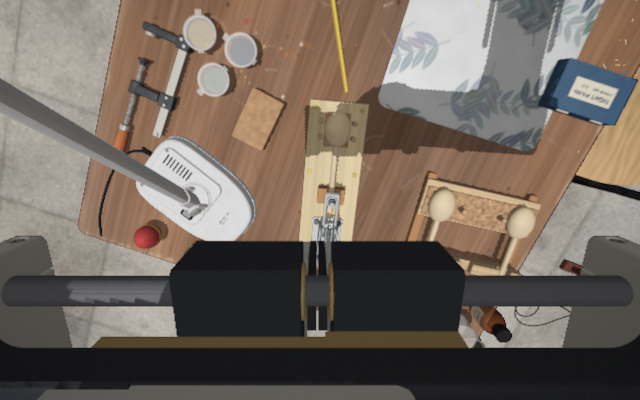

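The wrist view shows the jig spoon (337,130), clamp (328,220), rack (480,220) and lamp base (195,190), and the networks agree with it. The jig yaw is about 13.8°. Next I go above the clamp, just on the spoon side of the handle.

Emit:
move_arm(targets=[[[-5,0.5,3],[0,0,0.04]],[[-10,1,7],[0,0,0.08]],[[-13.6,1.5,12],[0,0,0.12]],[[-13.6,1.5,17.5],[0,0,0.12]],[[-13.6,1.5,17.5],[0,0,0.12]]])

```text
time_s: 6.1
tcp_pos: [0.5689, -0.0042, 0.2373]
eef_rot: [180.0, -0.5, -166.3]
contact_force: [0.3, -0.1, 1.4]
gripper_width: 0.0002
gripper_force: 0.0
```

Run:
```python
from m import *
c=meas("wrist",["spoon_mid","spoon_bowl","bar_pivot","free_place","spoon_b"])
meas("top",["handle_grip","handle_pivot"]);meas("scene",["handle_grip","handle_pivot"])
s=r.get_state();print(s["tcp_pos"],s["eef_rot"],s["time_s"])
```

```text
wrist spoon_mid 0.83 [ 54. 315.] [ 0.444 -0.038  0.04 ]
wrist spoon_mid 0.54 [ 58. 316.] [ 0.447 -0.036  0.04 ]
wrist bar_pivot 0.59 [168. 319.] [ 0.549 -0.008  0.066]
wrist free_place 0.47 [ 56. 317.] [ 0.445 -0.036  0.04 ]
wrist spoon_b 0.96 [168. 607.] [0.478 0.306 0.03 ]
wrist spoon_b 0.78 [159. 484.] [0.502 0.169 0.03 ]
top handle_pivot 0.71 [154. 353.] [0.608 0.006 0.061]
scene handle_grip 0.64 [181. 308.] [0.591 0.022 0.146]
scene handle_pivot 0.64 [203. 312.] [0.59  0.002 0.061]
scene handle_pivot 0.46 [277. 297.] [0.45  0.291 0.061]
[ 0.57133358 -0.00386766  0.24207565] [ 1.79997737e+02  4.67940867e-02 -1.66319483e+02] 6.7
```

Emit:
move_arm(targets=[[[0,0,5],[0,0,0]],[[0,0,9],[0,0,0]],[[0,0,10.5],[0,0,0]],[[0,0,10.5],[0,0,0]]])

```text
time_s: 7.2
tcp_pos: [0.5712, -0.004, 0.1363]
eef_rot: [-180.0, -0.1, -166.3]
contact_force: [0.3, -0.5, 0.9]
gripper_width: 0.0003
gripper_force: 0.0
```

Emit:
move_arm(targets=[[[-1.5,0,0],[0,0,0]],[[-3,0,0],[0,0,0]],[[-4.3,0,0],[0,0,0]],[[-5.5,0,0],[0,0,0]],[[-6.5,0,0.6],[0,0,0]]])

```text
time_s: 7.82
tcp_pos: [0.6356, 0.0118, 0.1307]
eef_rot: [-180.0, 0.1, -166.3]
contact_force: [0.4, 0.4, 0.4]
gripper_width: 0.0003
gripper_force: 0.2
```

Emit:
move_arm(targets=[[[-1,0,0.8],[0,0,0]],[[-1.8,0,1.6],[0,0,0]],[[-2.5,0,2.5],[0,0,0]],[[-3.1,0,3.4],[0,0,0]],[[-3.1,0,3.4],[0,0,0]]])

```text
time_s: 8.45
tcp_pos: [0.6642, 0.0188, 0.0952]
eef_rot: [180.0, -0.1, -166.3]
contact_force: [0.2, -0.6, 0.4]
gripper_width: 0.0005
gripper_force: 0.0
```

Run:
```python
from m import *
c=meas("scene",["handle_grip","spoon_mid","bar_pivot"]); 
cv2.imwrite("pics/f.png",cv2.resize(c["image"][130:270,260:440],None,fx=3.5,fy=3.5))
s=r.get_state();print(s["joints"].round(1),s["tcp_pos"],s["eef_rot"],s["time_s"],s["contact_force"])
```

```text
scene handle_grip 0.67 [196. 282.] [0.608 0.124 0.146]
scene spoon_mid 0.5 [216. 364.] [ 0.439 -0.038  0.04 ]
scene spoon_mid 0.44 [290. 285.] [0.464 0.323 0.04 ]
scene bar_pivot 0.95 [205. 329.] [ 0.538 -0.005  0.066]
[ 18.4  25.4  -9.9   0.  -54.7 -94.7] [0.66464913 0.01887377 0.09700984] [ 1.79999112e+02  3.74307916e-02 -1.66317624e+02] 8.65 [-0.09262576  0.47246488 -0.8778136 ]
```

View pics/f.png

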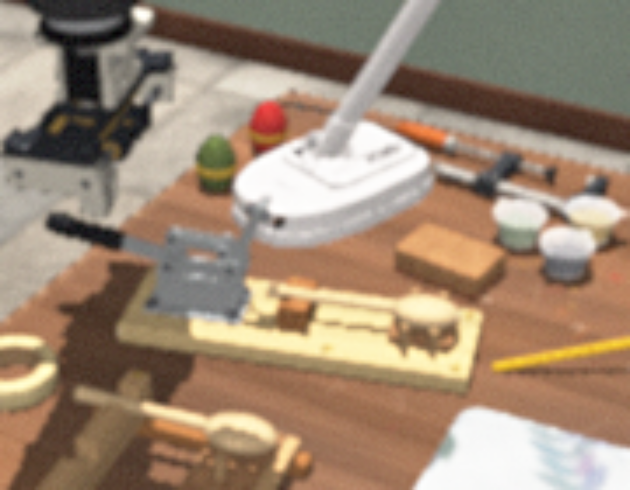

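The clamp is open: in the crop the handle lies back (50–125, 230) and the arm stands up (262,215), with the spoon still in the jig. I'll rise, move back above the spoon's middle and look.

Emit:
move_arm(targets=[[[0,0,-6],[0,0,0]],[[0,0,-9],[0,0,0]],[[6,0,-9],[0,0,0]],[[12,0,-9],[0,0,0]],[[18,0,-9],[0,0,0]]], jaw=5)

```text
time_s: 9.28
tcp_pos: [0.4879, -0.0242, 0.1869]
eef_rot: [180.0, 0.1, -166.3]
contact_force: [-0.0, 0.4, 1.0]
gripper_width: 0.0447
gripper_force: 0.0
```

Emit:
move_arm(targets=[[[4.5,0,0],[0,0,0]],[[4.5,0,2],[0,0,0]],[[4.5,0,2],[0,0,0]]])

```text
time_s: 9.65
tcp_pos: [0.4451, -0.0346, 0.1666]
eef_rot: [180.0, 0.0, -166.3]
contact_force: [-0.5, -0.2, 0.0]
gripper_width: 0.0495
gripper_force: 0.0
```

Run:
```python
from m import *
c=meas("wrist",["spoon_mid","spoon_bowl"]); cv2.imwrite("pics/g.png",c["image"])
for d in outline_of("spoon_mid","wrist")[:2]: print(d["score"],d["box"])
s=r.get_state();print(s["tcp_pos"],s["eef_rot"],s["time_s"])
```

```text
wrist spoon_mid 0.64 [196. 313.] [ 0.445 -0.04   0.04 ]
0.95 [284.7, 99.5, 331.3, 278.6]
[ 0.44674872 -0.03415136  0.16716562] [-1.79993063e+02  4.08049204e-02 -1.66310806e+02] 9.85
```

View pics/g.png

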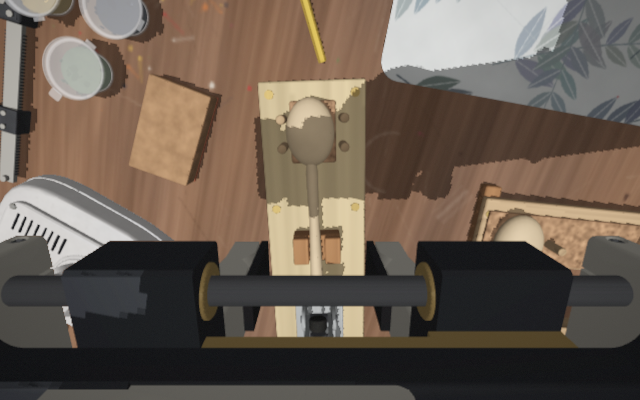

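The view shows the spoon's bowl at (311,130), the stem running through (313,190) to (317,245), and the saddle at about row 247. I'll fit the axis.

Run:
```python
from m import *
c=cap("wrist"); m=outline_of("spoon_mid","wrist")[0]["mask"]
P=[onz(c,(v,np.mean(np.where(m[v])[0])),.04) for v in range(105,270,3) if m[v].any()]
P=np.array(P);l=cv2.fitLine(P[:,:2].astype(np.float32),cv2.DIST_HUBER,0,.01,.01).ravel()
if l[0]<0:l[:2]*=-1
print("yaw",np.degrees(np.arctan2(l[1],l[0])))
v=np.where(m.any(1))[0][0];u=np.mean(np.where(m[v])[0]);e=onz(c,(v,u),.042)
mid=e[:2]+.081*l[:2];print("bowl end",e,"mid",mid)
p,q=tool();g=np.r_[mid+.005*l[:2],.026];print("tool shift cm",q.inv().apply(g-p)*100)
# lateral offset of axis from tool
n=np.array([-l[1],l[0]]);print("lat",np.dot(l[2:]-p[:2],n)*1000, p)
```

```text
yaw 15.940603
bowl end [ 0.36499173 -0.06273914  0.042     ] mid [ 0.44287703 -0.04049324]
tool shift cm [ 7.02791388e-03 -5.02636803e-01  1.40869599e+01]
lat -5.007126905101477 [ 0.44652663 -0.03421661  0.16686919]
```

Emit:
move_arm(targets=[[[0,-0.5,4],[0,0,-0.02]],[[0,-0.5,9],[0,0,-0.02]],[[0,-0.5,12.5],[0,0,-0.02]],[[0,-0.5,14],[0,0,-0.02]],[[0,-0.5,14],[0,0,-0.02]]])

```text
time_s: 10.58
tcp_pos: [0.4466, -0.0395, 0.0255]
eef_rot: [-180.0, -0.2, -165.2]
contact_force: [0.5, 0.7, 0.4]
gripper_width: 0.0502
gripper_force: 0.0
```

Emit:
move_arm(targets=[[[0,0,0],[0,0,0]],[[0,0,0],[0,0,0]],[[0,0,0],[0,0,0]],[[0,0,0],[0,0,0]]], jaw=0, squeeze=15)

```text
time_s: 11.08
tcp_pos: [0.4474, -0.0391, 0.027]
eef_rot: [180.0, 0.1, -165.2]
contact_force: [-0.1, -1.0, -1.0]
gripper_width: 0.0156
gripper_force: 0.0
```

Emit:
move_arm(targets=[[[0,0,0],[0,0,0]],[[0,0,0],[0,0,0]],[[0,0,-1.5],[0,0,0]],[[0,0,-4],[0,0,0]],[[0,0,-8],[0,0,0]]])

```text
time_s: 11.7
tcp_pos: [0.446, -0.0396, 0.1063]
eef_rot: [-180.0, -0.2, -165.2]
contact_force: [1.5, 0.4, -2.2]
gripper_width: 0.0098
gripper_force: 15.0
```

Emit:
move_arm(targets=[[[0,0,-5],[0,0,0]],[[0,0,-8],[0,0,0]],[[0,0,-8],[0,0,0]]])

```text
time_s: 12.08
tcp_pos: [0.4485, -0.039, 0.1889]
eef_rot: [-180.0, 0.3, -165.2]
contact_force: [0.7, 0.1, -0.9]
gripper_width: 0.0102
gripper_force: 15.0
```

Run:
```python
from m import *
meas("top",["rack","free_place","free_bowl","spoon_b"]);c=meas("scene",["rack","free_place","free_bowl","spoon_b","spoon_mid"])
s=r.get_state();print(s["tcp_pos"],s["eef_rot"],s["time_s"],s["gripper_width"],s["gripper_force"])
```

```text
top spoon_b 0.62 [207. 234.] [0.478 0.302 0.03 ]
top spoon_b 0.41 [200. 289.] [0.497 0.164 0.03 ]
scene rack 0.92 [277. 298.] [0.487 0.238 0.   ]
scene rack 0.6 [168. 368.] [ 0.589 -0.371  0.   ]
scene spoon_b 0.76 [288. 286.] [0.471 0.31  0.03 ]
scene spoon_b 0.62 [255. 308.] [0.493 0.18  0.03 ]
scene spoon_mid 0.69 [168. 368.] [ 0.559 -0.311  0.04 ]
scene spoon_mid 0.63 [252. 306.] [0.497 0.183 0.04 ]
[ 0.44699133 -0.03928432  0.18617226] [-1.79996301e+02 -4.92796941e-02 -1.65174162e+02] 12.625 0.009996191379192927 14.999254175363603
```

Emit:
move_arm(targets=[[[-2.5,5.5,0],[0,0,0.02]],[[-5,11,0],[0,0,0.04]],[[-7.5,16.5,0],[0,0,0.06]],[[-10,22,0],[0,0,0.08]],[[-11.5,25.7,0],[0,0,0.087]]])

```text
time_s: 13.25
tcp_pos: [0.4927, 0.2413, 0.1863]
eef_rot: [-180.0, -0.0, -170.1]
contact_force: [0.3, 0.7, -1.2]
gripper_width: 0.01
gripper_force: 15.0
```

Emit:
move_arm(targets=[[[0,0,0],[0,0,0]],[[0,0,0],[0,0,0]]])

```text
time_s: 13.5
tcp_pos: [0.4922, 0.2384, 0.1861]
eef_rot: [-180.0, -0.1, -170.1]
contact_force: [-0.3, -0.4, -0.7]
gripper_width: 0.0095
gripper_force: 15.0
```

Run:
```python
from m import *
s=r.get_state();print(s["tcp_pos"],s["eef_rot"],s["time_s"],s["gripper_width"],s["gripper_force"])
c=meas("wrist",["free_bowl","free_place","spoon_b","spoon_bowl","rack"]); cv2.imwrite("pics/i.png",c["image"])
```

```text
[0.49217761 0.23840204 0.18608035] [-1.79964766e+02 -5.61633828e-02 -1.70131327e+02] 13.5 0.009536059209656915 14.999159338985919
wrist free_place 0.36 [187. 387.] [0.477 0.302 0.04 ]
wrist spoon_b 0.94 [188. 386.] [0.479 0.303 0.03 ]
wrist spoon_b 0.59 [186. 243.] [0.502 0.166 0.03 ]
wrist spoon_bowl 0.88 [156. 318.] [0.459 0.232 0.04 ]
```

View pics/i.png

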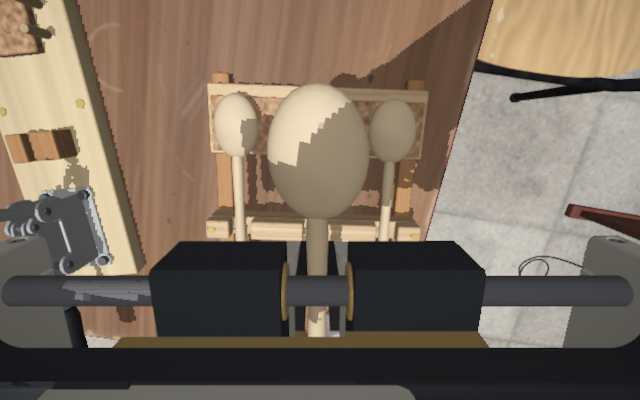

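The held spoon's bowl is at (318,152), its neighbours' bowls at (236,126) and (392,131), and the notched rail at row ~230. I'll compare the held spoon with the midpoint between the neighbours.

Run:
```python
from m import *
c=cap("wrist");p,q=tool()
def bowl(m,z):  # bowl end + axis from mask
    rows=np.where(m.any(1))[0]; v0=rows[0]
    w=m.sum(1); vm=rows[np.argmax(w[rows][:60*2])]
    f=lambda v:onz(c,(v,np.mean(np.where(m[v])[0])),z)
    return f(v0),f(vm),f(rows[-1]-3)
B=[]
for k in("spoon_b","spoon_mid"):
    for d in outline_of(k,"wrist")[:2]:
        b=d["box"]; print(k,round(d["score"],2),np.round(b))
        if d["score"]>.4:
            z=.04 if (b[2]-b[0])<80 else p[2]+.014
            o=bowl(d["mask"],z); print(z,[x.round(3) for x in o]); B.append((z,o))
print(p)
for rc in((126,236),(131,392)): print(onz(c,rc,.042).round(3))
print(onz(c,(152,318),p[2]+.014).round(3))
```

```text
spoon_b 0.79 [369.  99. 415. 241.]
0.04 [array([0.399, 0.29 , 0.04 ]), array([0.423, 0.293, 0.04 ]), array([0.527, 0.309, 0.04 ])]
spoon_b 0.78 [211.  98. 260. 242.]
0.04 [array([0.418, 0.15 , 0.04 ]), array([0.441, 0.154, 0.04 ]), array([0.551, 0.171, 0.04 ])]
spoon_mid 0.95 [266.  84. 367. 338.]
0.2008292189286863 [array([0.409, 0.222, 0.201]), array([0.433, 0.227, 0.201]), array([0.527, 0.243, 0.201])]
[0.49261084 0.23805585 0.18682922]
[0.445 0.155 0.042]
[0.426 0.294 0.042]
[0.436 0.228 0.201]
```

Emit:
move_arm(targets=[[[0,-0.4,4],[0,0,0.02]],[[0,-0.4,9],[0,0,0.02]],[[0,-0.4,12],[0,0,0.02]],[[0,-0.4,14],[0,0,0.02]],[[0,-0.4,15],[0,0,0.02]]])

```text
time_s: 14.58
tcp_pos: [0.4929, 0.2342, 0.0355]
eef_rot: [-179.9, -0.1, -171.3]
contact_force: [-1.4, -0.9, 1.8]
gripper_width: 0.0101
gripper_force: 15.0
```

Emit:
move_arm(targets=[[[0,0,0.5],[0,0,0]],[[0,0,0.9],[0,0,0]],[[0,0,0.9],[0,0,0]],[[0,0,0.9],[0,0,0]]])

```text
time_s: 15.08
tcp_pos: [0.4935, 0.2349, 0.0281]
eef_rot: [180.0, 0.0, -171.3]
contact_force: [-1.0, -0.6, 1.3]
gripper_width: 0.01
gripper_force: 15.0
```

Run:
```python
from m import *
c=cap("wrist");p,q=tool();i=c["image"]
c2=cap("scene");a=cv2.resize(c2["image"][210:320,230:370],(509,400));cv2.imwrite("pics/j.png",cv2.resize(np.hstack([i,a]),(800,278)))
for k in("spoon_b","spoon_mid"):
    cap("wrist")
    for d in outline_of(k,"wrist")[:2]:
        m=d["mask"];rows=np.where(m.any(1))[0]
        print(k,round(d["score"],2),[onz(c,(v,np.mean(np.where(m[v])[0])),.04).round(3)[:2] for v in (rows[0],rows[0]+20,rows[-1]-3)])
s=r.get_state();print(s["tcp_pos"],s["eef_rot"],s["time_s"],s["gripper_width"],s["gripper_force"],s["contact_force"])
```

```text
spoon_b 0.75 [array([0.398, 0.29 ]), array([0.406, 0.292]), array([0.475, 0.306])]
spoon_b 0.58 [array([0.417, 0.151]), array([0.425, 0.152]), array([0.498, 0.158])]
spoon_mid 0.61 [array([0.408, 0.221]), array([0.416, 0.222]), array([0.53 , 0.239])]
[0.49343397 0.23491461 0.02778014] [ 1.79982177e+02  3.00387357e-02 -1.71296862e+02] 15.375 0.009967852714083408 15.00054381089285 [ 0.42123059 -0.07758383  2.08840936]
```

View pics/j.png

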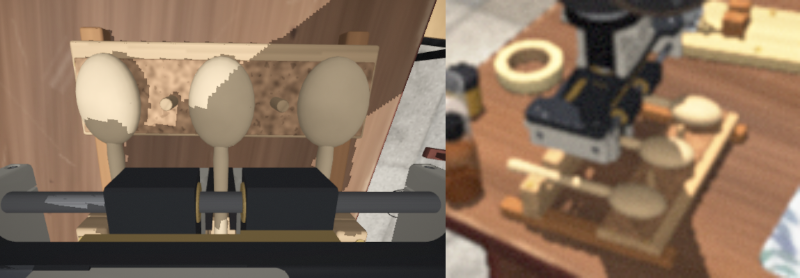

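The bowl (222,100) sits midway between its neighbours and level with them, on the cork. I'll settle it 1–2 mm, let go and lift off.

Emit:
move_arm(targets=[[[0,0,0.15],[0,0,0]],[[0,0,0.15],[0,0,0]],[[0,0,0.15],[0,0,0]]])

```text
time_s: 15.75
tcp_pos: [0.4935, 0.2349, 0.027]
eef_rot: [180.0, 0.0, -171.3]
contact_force: [-3.3, -2.0, 11.4]
gripper_width: 0.0104
gripper_force: 15.0
```

Emit:
move_arm(targets=[[[0,0,0],[0,0,0]],[[0,0,0],[0,0,0]],[[0,0,0],[0,0,0]],[[0,0,0],[0,0,0]],[[0,0,0],[0,0,0]]], jaw=4)

```text
time_s: 16.38
tcp_pos: [0.4932, 0.2347, 0.026]
eef_rot: [-180.0, -0.0, -171.3]
contact_force: [1.5, 0.4, 0.1]
gripper_width: 0.0396
gripper_force: 0.0
```

Emit:
move_arm(targets=[[[0,0,-2],[0,0,0]],[[0,0,-6],[0,0,0]],[[0,0,-11],[0,0,0]],[[0,0,-16],[0,0,0]],[[0,0,-16],[0,0,0]]])

```text
time_s: 17.0
tcp_pos: [0.4952, 0.2362, 0.1905]
eef_rot: [179.8, 0.4, -171.3]
contact_force: [-1.1, 0.2, -0.9]
gripper_width: 0.0398
gripper_force: 0.0
```

Run:
```python
from m import *
c=cap("wrist");i=c["image"]
c2=cap("scene");a=cv2.resize(c2["image"][150:320,230:400],(400,400));cv2.imwrite("pics/k.png",cv2.resize(np.hstack([i,a]),(800,308)))
for k in("spoon_b","spoon_mid"):
    for d in outline_of(k,"wrist")[:3]:
        m=d["mask"];rows=np.where(m.any(1))[0]
        print(k,round(d["score"],2),[onz(c,(v,np.mean(np.where(m[v])[0])),.04).round(3)[:2] for v in (rows[0],rows[0]+20,rows[-1]-3)])
s=r.get_state();print(s["tcp_pos"],s["time_s"],s["gripper_width"],s["contact_force"])
```

```text
spoon_b 0.78 [array([0.398, 0.29 ]), array([0.415, 0.292]), array([0.535, 0.31 ])]
spoon_b 0.74 [array([0.419, 0.151]), array([0.435, 0.153]), array([0.563, 0.169])]
spoon_b 0.72 [array([0.403, 0.137]), array([0.406, 0.227]), array([0.549, 0.266])]
spoon_mid 0.55 [array([0.409, 0.22 ]), array([0.426, 0.223]), array([0.569, 0.244])]
[0.49251606 0.23422414 0.18483707] 17.2 0.04007686939793581 [0.24002827 0.39933748 0.42027341]
```

View pics/k.png

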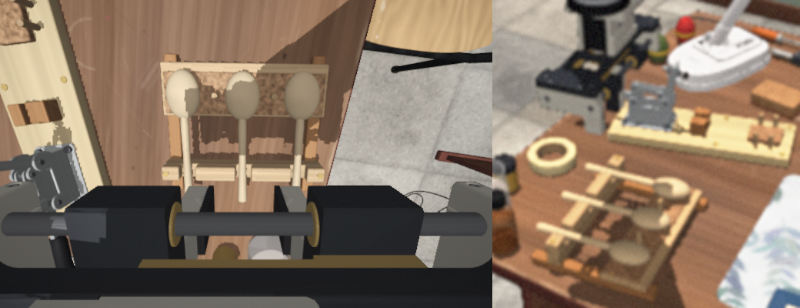

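The spoon (bowl at 243,95; stem through the rail's middle notch) lies parallel to the other two and level with them. The clamp is still open and the gripper is clear.

```bash
python3 -c "
from plant import r
print(r.close_job())"
```

```text
the job is handed in; nothing more can be done
None
```

The clamp is open, the spoon lies in the rack's free place between the other two, the gripper is clear, and the job is handed in at about 17 s; `close_job()` returned no verdict.

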